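Clear the pot and hold the bat-rack gate ajar

ROBOT

A 7-joint arm with a two-finger parallel gripper is mounted at the origin on the work surface. World frame = base frame: x ahead of the robot, y to its left, z up, the work surface at z = 0. Lengths are in m, angles in degrees, forces in N, time in s.
With the tool pointing down it reaches from about 0.425 to 0.875 m from the base axis. Payload 4.7 kg.
Tool frame: the origin (TCP) lies at the very end of the fingers, on their centre line; the grasp point (between the pads) lies ctrl.grip_point_offset behind it (ctrl.grip_point_offset is the distance from the TCP to the grasp point, in m); z points along the fingers, x is the direction in which the jaws open and shut, and the axes are right-handed (so a half turn about z gives the same grasp; the last joint's range is limited). The gripper opens to 87 mm and grips with 3 to 60 N. Pads are 19 mm wide; open, the fingers measure 117 mm over their backs; the gripper's body (75 mm by 190 mm) begins 51 mm behind the grasp point.
Start: joints at [71.74, 18.392, -4.016, 83.108, 1.295, 78.541, -3.26], TCP at [0.212, -0.614, 0.223] pointing down, gripper open.
Joint ranges: [-163.93, 163.93], [-17.29, 119.83], [-79.2, 71.16], [3.27, 140.29], [-89.18, 269.18], [5.43, 117.66], [-154.24, 154.24]. Speed limits (degrees/s): [147.25, 147.25, 180, 180, 180, 180, 180].

INTERFACE

Orientations are given as a 3x3 rotation matrix whose columns are the frame's x, y, z axes.
In Python, from bench import ctrl gives the robot as it stands.
- The arm moves only by the tool arm_command, never from a script. Its argument "moves" is a list of rows, each an object of numbers: "jaw": the gripper's target within -1 to 1 (fully open at 1, half-way at 0, shut at -1); "x", "y", "z": the shift along the world's x, y, z in mm; "roll": the turn about the world's z in degrees. In form: [{"jaw": .., "x": .., "y": .., "z": .., "roll": ..}, ...]. A call has 1 to 5 rows; each row shifts and turns the pose as measured when the row begins; what a row does not reach is not made up. A row lasts 1/10 s, in which the tool goes at most 50 mm and 8.59 degrees, less where a joint would pass 70% of its speed; a pose out of reach is approached as far as the arm can. A call is refused whole if a number of a shift passes 50 or a number of a turn 8.59, either way. A call with a gripper value outside its range is refused whole. The fingers move at their own pace and stop on an object; "grip_force" is the grip in N (left out, the last holds). Time passes only in rows, so rows that do not move let the fingers close. It gives the time, the measured TCP pose, the force and the opening at its end, in the units of the state.
- ctrl.get_obs(): the state, without advancing time (a new reading comes with each control period).
- ctrl.grab_frame(name): name is "side" or "top" or "wrist"; returns a dict with "frame" (384x512x3 uint8, blue, green, red), "fx", "fy", "cx", "cy" (pixels), "origin" and "rotation" of the camera in the world. Camera axes: x right, y up, looking along -z (the intrinsics and any distortion apply to the point x, -y, -z); pixel columns grow to the right and rows downward; lengths in m; the calibration is good to about 2 mm. A picture is of the moment at which its call begins. There is no depth.
- ctrl.finish_job(): hands the job in, once; it reports no verdict.
Trained networks look in the newest picture that a camera, given by its name, has taken for a name from the list of things; names that differ only in an ending like _2 or _b are one class to them, and where a whole thing is asked for, a point or a joint stands for the part that bears it (a point fixed in the world has none). Each returns a list of dicts, best first, with "conf" (0 to 1); they miss things now and then, are a little off and sometimes report something else, mostly with a low value. They report only what shows in the picture. A call takes as long as a camera call. They do not tell look-alikes from the thing itself.
- ctrl.recognise(thing, camera): "centre" ([column, row] in pixels, amid what is visible of it).
- ctrl.masks_of(thing, camera): "mask" (384x512 bool, what is visible of it) and "centre" ([column, row] in pixels, amid what is visible of it).
- ctrl.mark_of(thing, camera): "centre" ([column, row] in pixels: a listed point, or the origin of a listed thing).
The state is a dict: "t": time; "joint_positions": joint angles; "dq": joint speeds; "tau": joint torques, N m; "position": TCP position; "ee_rot": TCP orientation; "ft_force": force on the tool from outside, world axes, zero at the start; "moment": the same for the moment, N m; "finger_gap": finger opening in m.
Only numpy, scipy, OpenCV 4.12 (cv2) and the standard library are available. Lean on these libraries where they do the work, as an engineer would, in place of code of your own. Each camera call takes 0.05 s, during which the arm holds its last target. There are 200 camera calls.

TASK

The lidded pot stands in the way of the bat rack's gate: slide it sideways along the board, without lifting or tipping it, until it stands inside the free drawn ring (the outer ring without the jug). Then take the gate's barrel bolt by its upright pull, lift the sagging bolt so that its turned-down nose clears the bent-up lip of the keeper while drawing it out towards the hinge, and swing the gate open towards the robot to about 35 degrees. The gate springs shut by itself, so finish still gripping the bolt's pull with the bolt drawn and the gate held ajar, and leave everything else where it stands.

Things in the scene. Friction and masses are not known exactly. Their poses are not given: they have to be found in the camera images.
- pot_knob (a point): Centre of the black lid knob (upright cylinder, 22 mm across, 28 mm tall) of a low aluminium pot 120 mm across, fixed to its lid. This point is on the pot's axis, 71 mm above its foot and 22 mm above the lid. A stick handle 18 mm wide reaches along -x to 155 mm from the axis, 36 mm above the foot. Pot about 0.5 to 0.9 kg, standing on the middle ring, in the gate's swing.
- board: Fixed plywood board, 168 x 600 x 6 mm, lying in front of the gate; origin at the centre of its underside, x away from the robot, y along its length. Three black rings (about 150 mm across inside) are drawn on it, flat, at y = -210, 0 and +210 mm.
- free_mark_c (a point): Centre of the free ring, on the board's top: the outer ring on which the jug does not stand; either the left or the right one.
- bolt_pull (a point): Grip point on the bolt's upright pull, a round dark steel stub 14 mm across with a 19 mm flat head, 6 mm thick, its underside 11 mm above this point. The rod (11 mm thick, along y) is 57 mm below, the tops of the bolt's guides 29 mm below. The frame turns with the gate: x square to the gate, away from the robot; y along the gate from hinge to keeper; z up.
- bolt: The whole bolt (rod, pull, nose): origin on the rod's axis, 85 mm from the pull along -y, axes as the pull's. It hangs sagging at the bottom of tall guides; in them it lifts up to 18 mm straight up (about 1.5 N) and draws along -y; let go, it falls back down. The nose, 83 to 93 mm beyond the pull along +y, reaches 15.5 mm below the rod's axis.
- keeper_lip (a point): Middle of the top edge of the keeper's bent-up lip (24 mm wide, 4 mm thick), on the fixed gate post between the nose and the gate. The sagging nose hangs 9.5 mm below this edge and catches behind the lip after at most 6 mm of draw: raise the bolt by 10 mm or more (13 to 16 is good) to pass it. The keeper's two upright cheeks keep the gate shut until the nose is out.
- bolt_draw (a joint): How far the bolt is drawn from the keeper towards the hinge: 0 fully shot to 0.05 m (stop). The nose is past the lip at 0.02 and free of the keeper's cheeks at 0.028; while it is between the cheeks the gate cannot open. Light friction (1 to 2 N) keeps it where it is left.
- gate (a joint): Gate angle in rad: 0 shut, growing as the free end swings towards the robot (anticlockwise seen from above), to a stop at 1.2. Sprung shut: about 0.25 N m when shut, 0.55 N m at 0.6 rad. The gate is a 232 x 22 mm panel, 120 mm high.
- gate_hinge (a point): The gate's hinge axis (vertical), at the height of the gate's top, 120 mm above the table. The pull is 177 mm from it along the gate when the bolt is fully shot.
- jug: White ceramic mug-shaped jug, 90 mm across, 110 mm tall, standing on one outer ring of the board; bystander, not to be disturbed; origin at its underside.
- bowl: Blue bowl, 110 mm across, 50 mm tall, left of the rack; bystander, not to be disturbed; origin at its underside.
- cup: Yellow plastic cup, 68 mm across, 85 mm tall, right of the rack; bystander, not to be disturbed; origin at its underside.
- prop_tall: Kiln prop, upright cylinder 32 mm across, 75 mm tall, right of the rack; bystander, not to be disturbed; origin at its underside.
- prop_short: Kiln prop, upright cylinder 32 mm across, 50 mm tall, right of the rack; bystander, not to be disturbed; origin at its underside.
- wood_tool: Wooden spatula lying right of the rack, lying along its x; bystander, not to be disturbed; origin at its underside.
- rib: Flat dark wooden rib, 90 x 50 x 8 mm, left of the rack; bystander, not to be disturbed; origin at its underside.
Mind the look-alikes: they are no part of the job. Leave any turquoise look-alike of the part that bears pot_knob alone.

How it is judged (in metres and radians):
On the way, in this order (a step that is already met when the one before it is completed fails the run):
1. the pot stands inside the free ring, at rest (horizontal distance between pot_knob and free_mark_c below 0.022 m and angle between pot_knob's own z axis and vertical below 0.05 rad and value of joint bolt_draw below 0.015 m), for 0.2 s.
2. the bolt is drawn clear of the keeper (value of joint bolt_draw above 0.028 m), for 0.1 s.
At the end, for the whole second after the job is handed in: The gate is held still between 0.42 and 0.82 rad (24 to 47 degrees) open against its spring, the fingers pressing the bolt with over 2 N, the bolt drawn more than 25 mm, and the pot upright with its axis within 22 mm of the free ring's centre (value of joint gate between 0.42 and 0.82 rad and velocity of joint gate between -0.15 and 0.15 rad/s and value of joint bolt_draw above 0.025 m and contact force between the fingers and bolt above 2 N and horizontal distance between pot_knob and free_mark_c below 0.022 m and angle between pot_knob's own z axis and vertical below 0.05 rad); the arm keeps its last pose, push and grip.
It fails at once if the pot is lifted off the board by more than 8 mm (z of pot_knob in the frame of board above 0.085 m).
It fails at once if the pot is tipped by more than 0.2 rad (angle between pot_knob's own z axis and vertical above 0.2 rad).
It fails at once if a bystander is pushed more than 30 mm (distance of any of jug, bowl, cup, prop_tall, prop_short, wood_tool, rib from where it was at the start of the episode above 0.03 m).
It also fails if it takes over 50 s, if anything falls off the work surface, if the arm or the gripper's body presses on something with over 40 N, if the wrist force passes 120 N, or if a joint passes its speed limit or range.

## Working session

There is one attempt and no reset: what is moved stays moved. The work goes in short steps, Python scripts to look and compute and a tool call to move; the robot and the scene stay as the last step left them, time stands still between calls to the robot, and variables do not carry over. Pictures are saved under pics/ and viewed, about 8 in all and at most 12, crops included, and the job is handed in when it is done.

Besides the shell and the picture viewer there is one more tool, called as name(argument=value, ...) on one line, values as JSON. arm_command: Moves the arm, as the interface text tells. Its arguments: {"type":"object","properties":{"moves":{"type":"array","items":{"type":"object","properties":{"jaw":{"type":"number"},"x":{"type":"number"},"y":{"type":"number"},"z":{"type":"number"},"roll":{"type":"number"}}}},"grip_force":{"type":"number"}},"required":["moves"]}

```bash
mkdir -p pics
cat > h.py <<'E'
import numpy as np, cv2
from bench import ctrl
def ray(f,px):
    d=np.array([(px[0]-f["cx"])/f["fx"],-(px[1]-f["cy"])/f["fy"],-1.0])
    R=np.array(f["rotation"]); return np.array(f["origin"]),R@d
def onz(f,px,z):
    o,d=ray(f,px); return o+d*(z-o[2])/d[2]
def tri(rs):
    A=np.zeros((3,3));b=np.zeros(3)
    for o,d in rs:
        d=d/np.linalg.norm(d);P=np.eye(3)-np.outer(d,d);A+=P;b+=P@o
    p=np.linalg.solve(A,b)
    return p,[np.linalg.norm(np.cross(p-o,d/np.linalg.norm(d))) for o,d in rs]
def proj(f,p):
    c=np.array(f["rotation"]).T@(np.array(p)-np.array(f["origin"]))
    return [f["cx"]+f["fx"]*c[0]/-c[2], f["cy"]-f["fy"]*c[1]/-c[2]]
E
python3 - <<'E'
from h import *
o=ctrl.get_obs();print(o["t"],o["position"],np.round(o["ee_rot"],3).tolist(),o["finger_gap"],ctrl.grip_point_offset)
F={}
for c in ("side","top"):
    F[c]=ctrl.grab_frame(c);cv2.imwrite(f"pics/{c}0.png",F[c]["frame"]);print(c,F[c]["origin"],[k for k in F[c]])
for t in ["pot_knob","free_mark_c","bolt_pull","keeper_lip","gate_hinge","board","jug","bolt"]:
    m={c:ctrl.mark_of(t,c) for c in F}
    print(t,{c:[(np.round(x["centre"]).tolist(),round(x["conf"],2)) for x in m[c][:3]] for c in m})
    if m["side"] and m["top"]:
        p,e=tri([ray(F[c],m[c][0]["centre"]) for c in F]);print("   ",np.round(p,4),np.round(e,4))
E
```

```text
0.0 [ 0.21212007 -0.61385485  0.22147031] [[0.327, -0.945, -0.001], [-0.945, -0.327, 0.002], [-0.002, 0.0, -1.0]] 0.08704735764515761 0.0187
side [ 0.13876095 -1.16993111  0.9931311 ] ['frame', 'fx', 'fy', 'cx', 'cy', 'origin', 'rotation']
top [0.38627252 0.05793021 1.39003605] ['frame', 'fx', 'fy', 'cx', 'cy', 'origin', 'rotation']
pot_knob {'side': [([257.0, 204.0], 0.66), ([193.0, 152.0], 0.65), ([170.0, 189.0], 0.44)], 'top': [([199.0, 280.0], 0.94), ([256.0, 193.0], 0.8), ([127.0, 240.0], 0.66)]}
    [0.3365 0.1847 0.069 ] [0.1605 0.1605]
free_mark_c {'side': [([326.0, 265.0], 0.16)], 'top': []}
bolt_pull {'side': [([300.0, 170.0], 0.53)], 'top': [([258.0, 156.0], 0.55), ([199.0, 196.0], 0.17)]}
    [0.603  0.0539 0.2026] [0.0049 0.0049]
keeper_lip {'side': [([293.0, 173.0], 0.98)], 'top': [([234.0, 154.0], 0.95)]}
    [0.6123 0.1334 0.1412] [0.0002 0.0002]
gate_hinge {'side': [], 'top': [([306.0, 158.0], 0.93), ([326.0, 160.0], 0.5)]}
board {'side': [([262.0, 224.0], 0.88), ([328.0, 263.0], 0.6)], 'top': [([256.0, 197.0], 0.79)]}
    [ 0.4815  0.0603 -0.0024] [0.0003 0.0003]
jug {'side': [([248.0, 189.0], 0.73), ([324.0, 265.0], 0.41)], 'top': [([197.0, 197.0], 0.97), ([325.0, 140.0], 0.3)]}
    [0.481  0.2743 0.005 ] [0.003 0.003]
bolt {'side': [([305.0, 196.0], 0.72), ([330.0, 303.0], 0.49)], 'top': [([280.0, 159.0], 0.56), ([201.0, 145.0], 0.46)]}
    [ 0.6015 -0.0176  0.148 ] [0.0021 0.0021]
```

Run:
```python
import cv2
a=cv2.imread("pics/side0.png")[100:340,130:430];b=cv2.imread("pics/top0.png")[90:330,100:400]
cv2.imwrite("pics/a.png",cv2.resize(a,(750,600),interpolation=2));cv2.imwrite("pics/b.png",cv2.resize(b,(750,600),interpolation=2))
```

```text
(no output)
```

View pics/a.png

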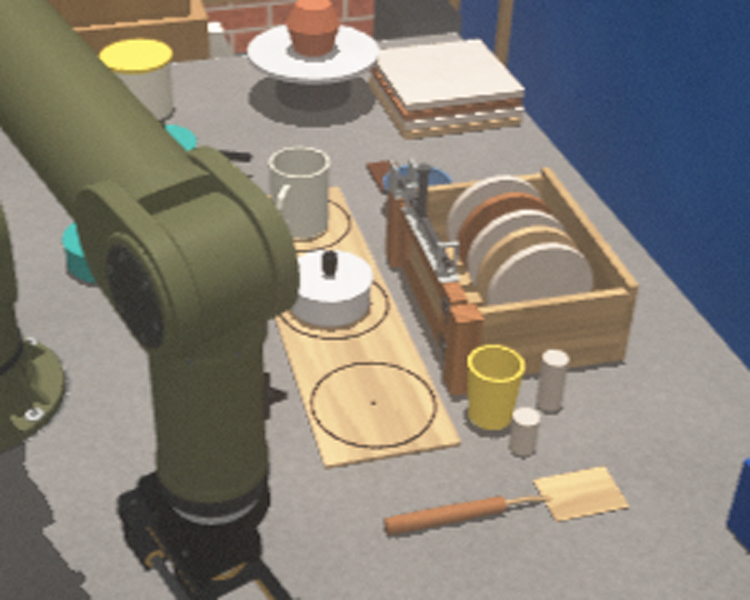

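View pics/b.png

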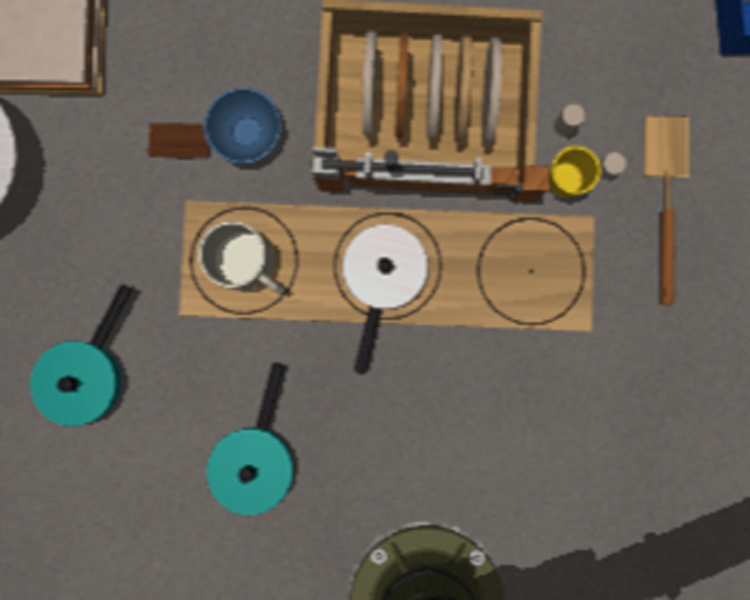

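The side view shows the pot at about (262,205) full pixels and the free ring to the right at (279,261). The top view shows the knob at about (254,196), the free right ring at (312,198), the pull at about (256,154), the keeper on the left and the hinge on the right.

Run:
```python
from h import *
F={c:ctrl.grab_frame(c) for c in("side","top")}
T,S=F["top"],F["side"]
g=cv2.cvtColor(T["frame"],cv2.COLOR_BGR2GRAY)
full=lambda p:np.array(p)*.4+[100-.3,90-.3]
for n,p,z in [("ringL",(244,261),.006),("ringM",(388,266),.006),("ringR",(531,271),.006),("knob",(386,265),.077),("lid",(386,266),.055),("pullhead",(391,157),.218)]: print(n,onz(T,full(p),z).round(4))
fs=lambda p:np.array(p)*.4+[130-.3,100-.3]
for n,p,z in [("ringR",(373,403),.006),("knob",(329,263),.077),("pull",(423,185),.205),("pullhead",(421,168),.218)]: print("S",n,onz(S,fs(p),z).round(4))
for n,a,b in [("head",(391,157),(421,168)),("knob",(386,265),(329,263))]: print(n,tri([ray(T,full(a)),ray(S,fs(b))]))
for i in range(2):
  F={c:ctrl.grab_frame(c) for c in("side","top")}
  for t in ["pot_knob","bolt_pull","bolt","keeper_lip","gate_hinge","free_mark_c"]:
    for c in F:
      print(t,c,[(np.round(x["centre"],1).tolist(),round(x["conf"],2)) for x in ctrl.mark_of(t,c)[:4]])
print(proj(T,[.48,.06,.077]),T["fx"])
```

```text
ringL [0.4878 0.2739 0.006 ]
ringM [0.4841 0.0636 0.006 ]
ringR [ 0.4803 -0.1455  0.006 ]
knob [0.4804 0.0661 0.077 ]
lid [0.4806 0.0662 0.055 ]
pullhead [0.6054 0.0613 0.218 ]
S ringR [ 0.4809 -0.1459  0.006 ]
S knob [0.4793 0.0624 0.077 ]
S pull [0.5952 0.028  0.205 ]
S pullhead [0.5989 0.049  0.218 ]
head (array([0.60535916, 0.06171298, 0.20993035]), [np.float64(0.0015303790873137295), np.float64(0.0015303790873139773)])
knob (array([0.48044733, 0.06614005, 0.07422987]), [np.float64(0.00016404997752396695), np.float64(0.00016404997752388504)])
pot_knob side [([258.9, 202.4], 0.97), ([169.7, 186.6], 0.62), ([195.3, 152.5], 0.4)]
pot_knob top [([258.3, 193.8], 0.9), ([198.8, 280.7], 0.69), ([126.1, 240.4], 0.66)]
bolt_pull side [([299.6, 170.9], 0.53)]
bolt_pull top [([255.8, 156.0], 0.69), ([307.4, 160.0], 0.57)]
bolt side [([302.8, 196.5], 0.59)]
bolt top [([279.6, 159.4], 0.7)]
keeper_lip side [([294.2, 176.7], 0.64)]
keeper_lip top [([232.9, 154.5], 0.64)]
gate_hinge side [([312.1, 219.6], 0.76), ([286.3, 171.9], 0.68)]
gate_hinge top [([308.9, 159.4], 0.75)]
free_mark_c side [([286.0, 174.6], 0.7)]
free_mark_c top []
pot_knob side [([260.5, 205.7], 0.69), ([171.3, 188.6], 0.62), ([195.6, 151.9], 0.5)]
pot_knob top [([131.2, 241.0], 0.95), ([252.8, 194.6], 0.69), ([199.3, 279.7], 0.58)]
bolt_pull side [([298.3, 174.2], 0.63)]
bolt_pull top [([254.9, 154.4], 0.76)]
bolt side [([246.7, 191.0], 0.73), ([304.0, 199.0], 0.66)]
bolt top [([256.4, 198.0], 0.68), ([277.9, 158.8], 0.51)]
keeper_lip side [([293.5, 174.3], 0.96)]
keeper_lip top [([235.3, 154.0], 0.71)]
gate_hinge side [([310.1, 218.6], 0.67)]
gate_hinge top [([196.8, 193.2], 0.74)]
free_mark_c side [([293.2, 172.8], 0.35)]
free_mark_c top []
[np.float64(255.85477341605312), np.float64(195.84755242244094)] 379.9539983335981
```

arm_command(moves=[{"jaw": 1,"x": 25,"y": 43,"z": 0,"roll": -8},{"jaw": 1,"x": 25,"y": 43,"z": 0,"roll": -8},{"jaw": 1,"x": 25,"y": 43,"z": 0,"roll": -4},{"jaw": 1,"x": 25,"y": 43,"z": 0,"roll": 0},{"jaw": 1,"x": 25,"y": 43,"z": 0,"roll": 0}], grip_force=30)

```text
t: 2.9
position: [0.3317, -0.4008, 0.2209]
ee_rot: [[-0.044, -0.999, -0.003], [-0.999, 0.044, -0.002], [0.002, 0.003, -1.0]]
ft_force: [-0.2, -0.0, 0.2]
finger_gap: 0.0869
```

arm_command(moves=[{"jaw": 1,"x": 25,"y": 43,"z": 0,"roll": 0},{"jaw": 1,"x": 25,"y": 43,"z": 0,"roll": 0},{"jaw": 1,"x": 12,"y": 48,"z": 0,"roll": 0},{"jaw": 1,"x": 12,"y": 48,"z": 0,"roll": 0},{"jaw": 1,"x": 12,"y": 48,"z": 0,"roll": 0}])

```text
t: 3.4
position: [0.4189, -0.1687, 0.2223]
ee_rot: [[-0.043, -0.999, 0.001], [-0.999, 0.043, -0.005], [0.005, -0.001, -1.0]]
ft_force: [1.3, -0.3, -0.1]
finger_gap: 0.087
```

arm_command(moves=[{"jaw": 1,"x": 14,"y": 48,"z": 0,"roll": 0},{"jaw": 1,"x": 14,"y": 48,"z": 0,"roll": 0},{"jaw": 1,"x": 14,"y": 48,"z": 0,"roll": 0},{"jaw": 1,"x": 14,"y": 48,"z": 0,"roll": 0},{"jaw": 1,"x": 5,"y": 30,"z": 0,"roll": 0}])

```text
t: 3.9
position: [0.4792, 0.0577, 0.2246]
ee_rot: [[-0.04, -0.999, 0.007], [-0.999, 0.04, -0.008], [0.008, -0.008, -1.0]]
ft_force: [0.1, -0.1, 0.4]
finger_gap: 0.0873
```

Run:
```python
from h import *
o=ctrl.get_obs();print(o["position"])
W=ctrl.grab_frame("wrist");cv2.imwrite("pics/w1.png",W["frame"])
print(W["origin"],np.round(W["rotation"],3).tolist())
for x in ctrl.mark_of("pot_knob","wrist"): print(x,onz(W,x["centre"],.077))
for x in ctrl.mark_of("bolt_pull","wrist"): print(x,onz(W,x["centre"],.205))
print(proj(W,o["position"]),proj(W,[.48,.065,.077]))
```

```text
[0.47920073 0.05773514 0.22457742]
[0.55230239 0.05489088 0.38701376] [[-0.041, 0.963, 0.265], [-0.999, -0.041, -0.003], [0.008, -0.265, 0.964]]
{'centre': [238.9, 185.1], 'conf': 0.96} [0.47849187 0.06981751 0.077     ]
{'centre': [234.4, 2.3], 'conf': 0.62} [0.6043519  0.06093117 0.205     ]
[np.float64(251.16573000159732), np.float64(245.28329905310363)] [np.float64(243.63892756991467), np.float64(183.43325303020313)]
```

View pics/w1.png

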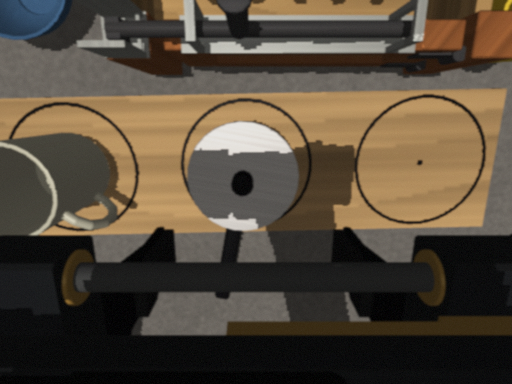

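Wrist view: the knob is at (242,183), the free ring's dot at (420,162) and the pull at the top edge (238,5). That agrees with my estimates, so I'm lowering onto the knob.

arm_command(moves=[{"jaw": 1,"x": 1,"y": 9,"z": -40,"roll": 0},{"jaw": 1,"x": 0,"y": 0,"z": -45,"roll": 0},{"jaw": 1,"x": 0,"y": 0,"z": -40,"roll": 0},{"jaw": 1,"x": 0,"y": 0,"z": -25,"roll": 0},{"jaw": 1,"x": 0,"y": 0,"z": 0,"roll": 0}])

```text
t: 4.55
position: [0.4807, 0.057, 0.0713]
ee_rot: [[-0.049, -0.999, 0.012], [-0.999, 0.048, -0.015], [0.014, -0.012, -1.0]]
ft_force: [-0.4, -0.3, 0.3]
finger_gap: 0.0869
```

Run:
```python
from h import *
W=ctrl.grab_frame("wrist");o=ctrl.get_obs();print(o["position"])
W0=cv2.imread("pics/w1.png")
class D(dict):pass
w=dict(W);w["origin"]=[0.55230239,0.05489088,0.38701376];w["rotation"]=[[-0.041,0.963,0.265],[-0.999,-0.041,-0.003],[0.008,-0.265,0.964]]
print("ring",onz(w,(420,162),.006),"knobtop",onz(w,(242,182),.088))
for x in ctrl.mark_of("pot_knob","wrist"): print(x,onz(W,x["centre"],.077))
```

```text
[0.48197152 0.05713685 0.07296581]
ring [ 0.48085329 -0.14746434  0.006     ] knobtop [0.48401807 0.06603538 0.088     ]
{'centre': [229.8, 252.0], 'conf': 0.98} [0.48001337 0.06860344 0.077     ]
```

arm_command(moves=[{"jaw": 1,"x": 0,"y": 9,"z": -5,"roll": 0},{"jaw": 1,"x": 0,"y": 1,"z": -5,"roll": 0},{"jaw": 1,"x": 0,"y": 0,"z": 0,"roll": 0}])

```text
t: 4.95
position: [0.4875, 0.0677, 0.0686]
ee_rot: [[-0.051, -0.998, 0.026], [-0.999, 0.051, -0.016], [0.014, -0.027, -1.0]]
ft_force: [-0.9, 0.2, 0.5]
finger_gap: 0.0869
```

arm_command(moves=[{"jaw": 1,"x": -6,"y": -1,"z": -6,"roll": 0},{"jaw": 1,"x": 0,"y": 0,"z": 0,"roll": 0}])

```text
t: 5.15
position: [0.4819, 0.067, 0.0632]
ee_rot: [[-0.05, -0.998, 0.028], [-0.999, 0.05, -0.016], [0.015, -0.029, -0.999]]
ft_force: [-0.7, -0.6, 0.6]
finger_gap: 0.0871
```

arm_command(moves=[{"jaw": -1,"x": -1,"y": 0,"z": 0,"roll": 0},{"jaw": -1,"x": 0,"y": 0,"z": 0,"roll": 0},{"jaw": -1,"x": 0,"y": 0,"z": 0,"roll": 0},{"jaw": -1,"x": 0,"y": 0,"z": 0,"roll": 0},{"jaw": -1,"x": 0,"y": 0,"z": 0,"roll": 0}], grip_force=20)

```text
t: 5.65
position: [0.4811, 0.0667, 0.0638]
ee_rot: [[-0.051, -0.998, 0.029], [-0.999, 0.05, -0.017], [0.015, -0.03, -0.999]]
ft_force: [-0.1, 0.5, -0.9]
finger_gap: 0.0544
```

arm_command(moves=[{"jaw": -1},{"jaw": -1},{"jaw": -1},{"jaw": -1},{"jaw": -1}])

```text
invalid input
```

arm_command(moves=[{"jaw": -1,"x": 0,"y": 0,"z": 0,"roll": 0},{"jaw": -1,"x": 0,"y": 0,"z": 0,"roll": 0},{"jaw": -1,"x": 0,"y": 0,"z": 0,"roll": 0},{"jaw": -1,"x": 0,"y": 0,"z": 0,"roll": 0},{"jaw": -1,"x": 0,"y": 0,"z": 0,"roll": 0}])

```text
t: 6.15
position: [0.4813, 0.0671, 0.0638]
ee_rot: [[-0.051, -0.998, 0.029], [-0.999, 0.051, -0.016], [0.014, -0.03, -0.999]]
ft_force: [-0.2, -0.3, 0.3]
finger_gap: 0.0215
```

arm_command(moves=[{"jaw": -1,"x": 0,"y": -10,"z": 0,"roll": 0},{"jaw": -1,"x": 0,"y": -15,"z": 0,"roll": 0},{"jaw": -1,"x": 0,"y": -15,"z": 0,"roll": 0}], grip_force=30)

```text
t: 6.45
position: [0.4811, 0.0313, 0.0638]
ee_rot: [[-0.044, -0.999, 0.03], [-0.999, 0.044, -0.009], [0.008, -0.03, -1.0]]
ft_force: [0.3, 3.4, -0.4]
finger_gap: 0.0208
```

arm_command(moves=[{"jaw": -1,"x": 0,"y": -22,"z": 0,"roll": 0},{"jaw": -1,"x": 0,"y": -22,"z": 0,"roll": 0},{"jaw": -1,"x": 0,"y": -22,"z": 0,"roll": 0},{"jaw": -1,"x": 0,"y": -22,"z": 0,"roll": 0},{"jaw": -1,"x": 0,"y": -22,"z": 0,"roll": 0}])

```text
t: 6.95
position: [0.4805, -0.0771, 0.0641]
ee_rot: [[-0.038, -0.999, 0.03], [-0.999, 0.038, -0.001], [-0.0, -0.03, -1.0]]
ft_force: [-0.0, 4.7, 0.2]
finger_gap: 0.021
```

arm_command(moves=[{"jaw": -1,"x": 0,"y": -22,"z": 0,"roll": 0},{"jaw": -1,"x": 0,"y": -22,"z": 0,"roll": 0},{"jaw": -1,"x": 0,"y": -18,"z": 0,"roll": 0},{"jaw": -1,"x": 0,"y": -8,"z": 0,"roll": 0},{"jaw": -1,"x": 0,"y": 0,"z": 0,"roll": 0}])

```text
t: 7.45
position: [0.4792, -0.1495, 0.0643]
ee_rot: [[-0.041, -0.999, 0.03], [-0.999, 0.041, 0.005], [-0.006, -0.029, -1.0]]
ft_force: [1.5, 1.4, -1.4]
finger_gap: 0.0211
```

Run:
```python
from h import *
W=ctrl.grab_frame("wrist");T=ctrl.grab_frame("top");o=ctrl.get_obs();print(o["position"])
cv2.imwrite("pics/t2.png",cv2.resize(T["frame"][120:260,180:360],(720,560),interpolation=2))
for c,f in(("wrist",W),("top",T)):
  for x in ctrl.mark_of("pot_knob",c): print(c,x,onz(f,x["centre"],.077))
```

```text
[ 0.47908352 -0.1491574   0.0641527 ]
wrist {'centre': [250.2, 256.5], 'conf': 0.55} [ 0.47837087 -0.1491108   0.077     ]
top {'centre': [128.0, 238.1], 'conf': 0.96} [0.32716333 0.49635042 0.077     ]
top {'centre': [317.3, 194.9], 'conf': 0.82} [ 0.48691072 -0.15300365  0.077     ]
top {'centre': [253.7, 195.8], 'conf': 0.68} [0.48003844 0.06746664 0.077     ]
top {'centre': [255.4, 154.1], 'conf': 0.59} [0.62603225 0.06406683 0.077     ]
top {'centre': [197.3, 279.5], 'conf': 0.56} [0.19057386 0.25485241 0.077     ]
```

View pics/t2.png

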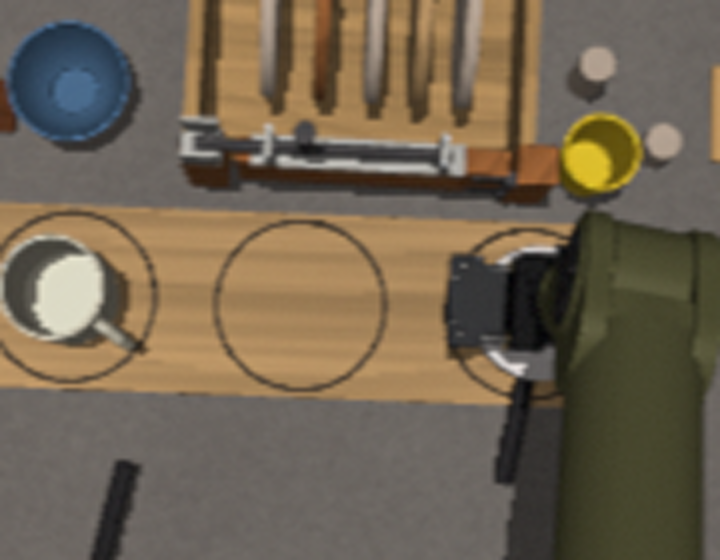

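The pot is inside the right-hand ring, with the ring's outline showing evenly around it and the knob estimated at (0.479,-0.149). Releasing.

arm_command(moves=[{"jaw": 0.3,"x": 0,"y": 0,"z": 0,"roll": 0},{"jaw": 0.3,"x": 0,"y": 0,"z": 0,"roll": 0},{"jaw": 0.3,"x": 0,"y": 0,"z": 0,"roll": 0},{"jaw": 0.3,"x": 0,"y": 0,"z": 0,"roll": 0},{"jaw": 0.3,"x": 0,"y": 0,"z": 0,"roll": 0}])

```text
t: 8.15
position: [0.4789, -0.1476, 0.0645]
ee_rot: [[-0.036, -0.999, 0.028], [-0.999, 0.036, 0.003], [-0.004, -0.028, -1.0]]
ft_force: [0.1, 0.5, -0.8]
finger_gap: 0.0518
```

arm_command(moves=[{"jaw": 0.3,"x": 0,"y": 0,"z": 15,"roll": 0},{"jaw": 0.3,"x": 0,"y": 0,"z": 40,"roll": 0},{"jaw": 0.3,"x": 0,"y": 0,"z": 48,"roll": 0},{"jaw": 0.3,"x": 0,"y": 10,"z": 48,"roll": 0},{"jaw": 0.3,"x": 0,"y": 20,"z": 45,"roll": 0}])

```text
t: 8.65
position: [0.4717, -0.1173, 0.2595]
ee_rot: [[-0.04, -0.999, 0.014], [-0.999, 0.041, 0.01], [-0.011, -0.013, -1.0]]
ft_force: [1.4, -0.2, -0.4]
finger_gap: 0.0567
```

arm_command(moves=[{"jaw": 1,"x": 12,"y": 45,"z": 5,"roll": 0},{"jaw": 1,"x": 16,"y": 45,"z": 3,"roll": 0},{"jaw": 1,"x": 16,"y": 45,"z": 3,"roll": 0},{"jaw": 1,"x": 16,"y": 40,"z": 0,"roll": 0},{"jaw": 1,"x": 0,"y": 0,"z": 0,"roll": 0}])

```text
t: 9.15
position: [0.5363, 0.0655, 0.282]
ee_rot: [[-0.043, -0.999, 0.033], [-0.999, 0.044, 0.006], [-0.007, -0.033, -0.999]]
ft_force: [-0.2, 0.5, -0.1]
finger_gap: 0.0848
```

Run:
```python
from h import *
W=ctrl.grab_frame("wrist");o=ctrl.get_obs();print(o["position"],np.round(o["ee_rot"],3).tolist())
cv2.imwrite("pics/w3.png",W["frame"]); np.savez("w3.npz",**W)
for t,z in(("bolt_pull",.205),("keeper_lip",.141),("gate_hinge",.12),("bolt",.148)):
  for x in ctrl.mark_of(t,"wrist")[:2]: print(t,np.round(x["centre"],1),x["conf"],onz(W,x["centre"],z))
S=ctrl.grab_frame("side");cv2.imwrite("pics/s3.png",S["frame"])
```

```text
[0.53595014 0.06220707 0.28175349] [[-0.047, -0.998, 0.032], [-0.999, 0.047, 0.003], [-0.005, -0.032, -0.999]]
bolt_pull [251.7 115.9] 0.78 [0.60578438 0.06298187 0.205     ]
keeper_lip [177.1 114. ] 0.7 [0.61067129 0.13297586 0.141     ]
gate_hinge [433.4 110.6] 0.77 [ 0.60320671 -0.11518399  0.12      ]
bolt [344.5 117.5] 0.62 [ 0.60082214 -0.0204172   0.148     ]
```

View pics/w3.png

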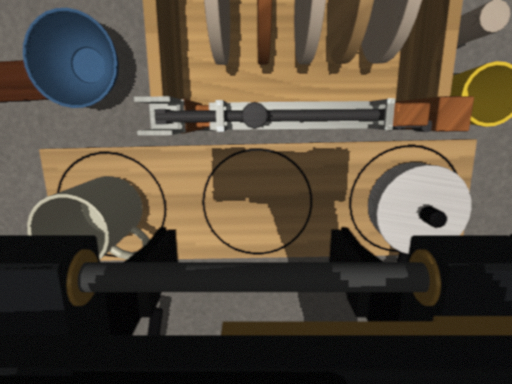

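Wrist view: pull head at (254,115), keeper at (165,115), hinge side at (433,110), and the pot in the right ring. The pull grip point is about (0.6055, 0.062, 0.204).

arm_command(moves=[{"jaw": 0.2,"x": 30,"y": 0,"z": 0,"roll": 0},{"jaw": 0.2,"x": 30,"y": 0,"z": 0,"roll": 0},{"jaw": 0.2,"x": 10,"y": 0,"z": 0,"roll": 0},{"jaw": 0.2,"x": 0,"y": 0,"z": -20,"roll": 0},{"jaw": 0.2,"x": 0,"y": 0,"z": 0,"roll": 0}])

```text
t: 9.95
position: [0.6066, 0.0467, 0.2601]
ee_rot: [[-0.07, -0.997, 0.029], [-0.998, 0.07, -0.006], [0.004, -0.029, -1.0]]
ft_force: [-0.0, -1.0, 0.1]
finger_gap: 0.0564
```

arm_command(moves=[{"jaw": 0.2,"x": 0,"y": 14,"z": 0,"roll": 2},{"jaw": 0.2,"x": 0,"y": 2,"z": -15,"roll": 0},{"jaw": 0.2,"x": 0,"y": 0,"z": 0,"roll": 0}])

```text
t: 10.25
position: [0.6059, 0.0629, 0.2458]
ee_rot: [[-0.034, -0.999, 0.03], [-0.999, 0.034, -0.006], [0.005, -0.03, -1.0]]
ft_force: [0.4, 0.2, -0.3]
finger_gap: 0.0524
```

arm_command(moves=[{"jaw": 0.2,"x": 0,"y": 0,"z": -25,"roll": 0},{"jaw": 0.2,"x": 0,"y": 0,"z": -25,"roll": 0},{"jaw": 0.2,"x": 0,"y": 0,"z": -10,"roll": 0},{"jaw": 0.2,"x": 0,"y": 0,"z": 0,"roll": 0}])

```text
t: 10.65
position: [0.606, 0.0642, 0.1867]
ee_rot: [[-0.032, -0.999, 0.034], [-0.999, 0.032, -0.007], [0.006, -0.035, -0.999]]
ft_force: [-0.0, 0.5, 0.3]
finger_gap: 0.0522
```

Run:
```python
from h import *
W=ctrl.grab_frame("wrist");o=ctrl.get_obs();print(o["position"],o["ft_force"])
g=proj(W,np.array(o["position"])+[0,0,.0187]);print(g)
for x in ctrl.mark_of("bolt_pull","wrist")[:2]: print(x,onz(W,x["centre"],.204))
S=ctrl.grab_frame("side");print(proj(S,o["position"]))
for x in ctrl.mark_of("bolt_pull","side")[:2]: print(x)
cv2.imwrite("pics/s4.png",np.hstack([cv2.resize(S["frame"][130:230,240:340],(400,400),interpolation=2),cv2.resize(W["frame"][150:350,150:350],(400,400))]))
```

```text
[0.60639766 0.06429612 0.18753002] [-0.41774856  0.26661462 -0.62618707]
[np.float64(250.8903087112526), np.float64(259.8852744712622)]
{'centre': [257.9, 245.2], 'conf': 0.9} [0.61309091 0.06060236 0.204     ]
[np.float64(298.24203004936834), np.float64(172.1695524145141)]
{'centre': [300.2, 170.9], 'conf': 0.54}
```

View pics/s4.png

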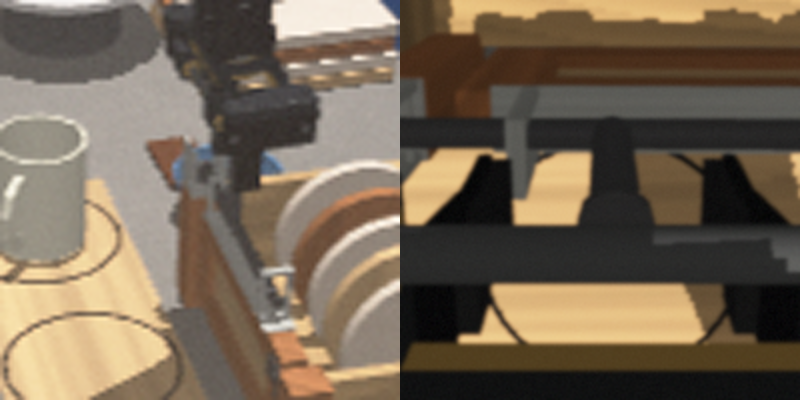

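The pull stands centrally between the fingers along y. I'm checking its x from the far edge of the head.

Run:
```python
from h import *
W=ctrl.grab_frame("wrist")
print(W["origin"],"headfar",onz(W,(256,246),.220),onz(W,(256,246),.215))
print("rod", [onz(W,(256,150+r/2),.147).round(4) for r in (118,150)])
for p in ([.606,.0625,.2215],[.6155,.0625,.2215],[.606,.0625,.204],[.606,.0625,.1525],[.613,.0625,.1525]): print(p,proj(W,p))
w=dict(np.load("w3.npz")); print("w3 head",[onz(w,q,.2215).round(4) for q in((254,102),(254,115),(254,129))],"rod",[onz(w,(320,r),.1525).round(4) for r in(109,121)])
```

```text
[0.67557237 0.06194726 0.3536635 ] headfar [0.61993001 0.06185723 0.22      ] [0.61784857 0.06185386 0.215     ]
rod [array([0.6162, 0.061 , 0.147 ]), array([0.6049, 0.0613, 0.147 ])]
[0.606, 0.0625, 0.2215] [np.float64(255.5723984901107), np.float64(275.95308634420445)]
[0.6155, 0.0625, 0.2215] [np.float64(254.91393574917103), np.float64(256.5952256195967)]
[0.606, 0.0625, 0.204] [np.float64(255.15378545064092), np.float64(259.40909533861213)]
[0.606, 0.0625, 0.1525] [np.float64(254.31184267156175), np.float64(226.13470478940116)]
[0.613, 0.0625, 0.1525] [np.float64(253.9729502899728), np.float64(216.07201025242495)]
w3 head [array([0.6148, 0.0608, 0.2215]), array([0.6063, 0.0612, 0.2215]), array([0.5969, 0.0616, 0.2215])] rod [array([0.6092, 0.0027, 0.1525]), array([0.5988, 0.0026, 0.1525])]
```

arm_command(moves=[{"jaw": 0.2,"x": 3,"y": -1,"z": -3,"roll": 0},{"jaw": -1,"x": 0,"y": 0,"z": 0,"roll": 0},{"jaw": -1,"x": 0,"y": 0,"z": 0,"roll": 0},{"jaw": -1,"x": 0,"y": 0,"z": 0,"roll": 0},{"jaw": -1,"x": 0,"y": 0,"z": 0,"roll": 0}], grip_force=40)

```text
t: 11.4
position: [0.6121, 0.0634, 0.1878]
ee_rot: [[-0.033, -0.999, 0.042], [-0.999, 0.033, -0.007], [0.005, -0.042, -0.999]]
ft_force: [-0.5, 0.2, 0.4]
finger_gap: 0.0282
```

arm_command(moves=[{"jaw": -1,"x": 0,"y": 0,"z": 0,"roll": 0},{"jaw": -1,"x": 0,"y": 0,"z": 0,"roll": 0},{"jaw": -1,"x": 0,"y": 0,"z": 0,"roll": 0}])

```text
t: 11.7
position: [0.611, 0.0629, 0.1876]
ee_rot: [[-0.032, -0.999, 0.039], [-0.999, 0.032, -0.008], [0.007, -0.039, -0.999]]
ft_force: [-1.7, 0.0, 1.0]
finger_gap: 0.0161
```

arm_command(moves=[{"jaw": -1,"x": 0,"y": 0,"z": 0,"roll": 0},{"jaw": -1,"x": 0,"y": 0,"z": 0,"roll": 0}])

```text
t: 11.9
position: [0.6109, 0.0629, 0.1877]
ee_rot: [[-0.032, -0.999, 0.039], [-0.999, 0.032, -0.008], [0.007, -0.04, -0.999]]
ft_force: [-1.1, -1.0, 0.9]
finger_gap: 0.0159
```

arm_command(moves=[{"jaw": -1,"x": 0,"y": 0,"z": 5,"roll": 0},{"jaw": -1,"x": 0,"y": 0,"z": 5,"roll": 0},{"jaw": -1,"x": 0,"y": 0,"z": 4,"roll": 0},{"jaw": -1,"x": 0,"y": 0,"z": 0,"roll": 0}])

```text
t: 12.3
position: [0.6108, 0.0624, 0.2021]
ee_rot: [[-0.033, -0.999, 0.039], [-0.999, 0.033, -0.008], [0.007, -0.039, -0.999]]
ft_force: [-0.6, -0.9, -1.0]
finger_gap: 0.016
```

Run:
```python
from h import *
W=ctrl.grab_frame("wrist");S=ctrl.grab_frame("side")
cv2.imwrite("pics/s5.png",np.hstack([cv2.resize(S["frame"][130:230,250:350],(400,400),interpolation=2),cv2.resize(W["frame"][150:350,150:350],(400,400))]))
```

```text
(no output)
```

View pics/s5.png

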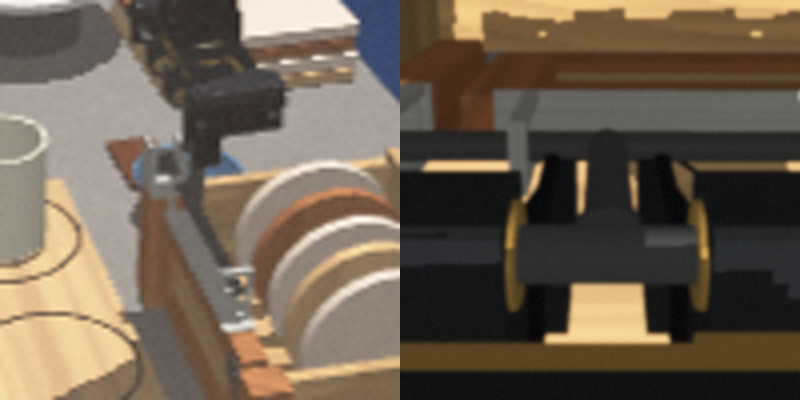

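Run:
```python
from h import *
W=ctrl.grab_frame("wrist")
full=lambda c,r:((c-400)/2+150,r/2+150)
for z in(.147,.161): print(z,[onz(W,full(600,r),z).round(4) for r in(130,160)],"exp", [proj(W,[x,.06,z]) for x in (.605,.616)])
print("width stem px->mm", W["fx"]/ (W["origin"][2]-.2)*.014*2)
for c in("wrist","side","top"):
  if c!="wrist": f=ctrl.grab_frame(c)
  else: f=W
  for t in("bolt","bolt_pull"):
   for x in ctrl.mark_of(t,c)[:2]: print(t,c,x["centre"],x["conf"])
```

```text
0.147 [array([0.6113, 0.0632, 0.147 ]), array([0.5999, 0.0636, 0.147 ])] exp [[np.float64(254.77534827724384), np.float64(223.2226400359844)], [np.float64(254.28877273467114), np.float64(208.59175986207018)]]
0.161 [array([0.6156, 0.063 , 0.161 ]), array([0.605 , 0.0634, 0.161 ])] exp [[np.float64(255.0040281193213), np.float64(229.8054272641514)], [np.float64(254.48929099799406), np.float64(214.32420649810214)]]
width stem px->mm 53.693857436713685
bolt wrist [373.1, 224.1] 0.6
bolt_pull wrist [251.4, 255.5] 0.61
bolt side [304.1, 193.5] 0.6
bolt_pull side [300.1, 166.7] 0.58
bolt_pull top [338.3, 156.5] 0.2
```

The wrist geometry agrees with the bolt having risen about 14 mm with the gripper, and in the side view the pull moved from row 171 to row 167. Drawing it now.

arm_command(moves=[{"jaw": -1,"x": 0,"y": -8,"z": 0,"roll": 0},{"jaw": -1,"x": 0,"y": -8,"z": 0,"roll": 0},{"jaw": -1,"x": 0,"y": -8,"z": 0,"roll": 0}])

```text
t: 13.15
position: [0.6099, 0.0409, 0.2014]
ee_rot: [[-0.028, -0.999, 0.037], [-1.0, 0.028, -0.004], [0.003, -0.037, -0.999]]
ft_force: [-0.7, 1.2, -1.7]
finger_gap: 0.0162
```

arm_command(moves=[{"jaw": -1,"x": 0,"y": -8,"z": 0,"roll": 0},{"jaw": -1,"x": 0,"y": -8,"z": 0,"roll": 0},{"jaw": -1,"x": 0,"y": -2,"z": 0,"roll": 0},{"jaw": -1,"x": 0,"y": 0,"z": 0,"roll": 0}])

```text
t: 13.55
position: [0.6093, 0.0185, 0.2009]
ee_rot: [[-0.032, -0.999, 0.036], [-0.999, 0.032, -0.004], [0.003, -0.036, -0.999]]
ft_force: [-1.1, 2.0, -0.8]
finger_gap: 0.0161
```

Run:
```python
from h import *
W=ctrl.grab_frame("wrist");S=ctrl.grab_frame("side");o=ctrl.get_obs();print(o["position"],o["ft_force"],W["origin"])
for c in("wrist","side"):
  for x in ctrl.mark_of("bolt_pull",c)[:2]: print(c,x["centre"],x["conf"])
cv2.imwrite("pics/s6.png",np.hstack([cv2.resize(S["frame"][130:230,250:350],(400,400),interpolation=2),cv2.resize(W["frame"][150:350,80:280],(400,400))]))
```

```text
[0.6092899  0.01872019 0.2009332 ] [-1.40202079  0.77856128 -0.86258374] [0.67781883 0.01569246 0.36537796]
wrist [253.8, 256.4] 0.75
```

View pics/s6.png

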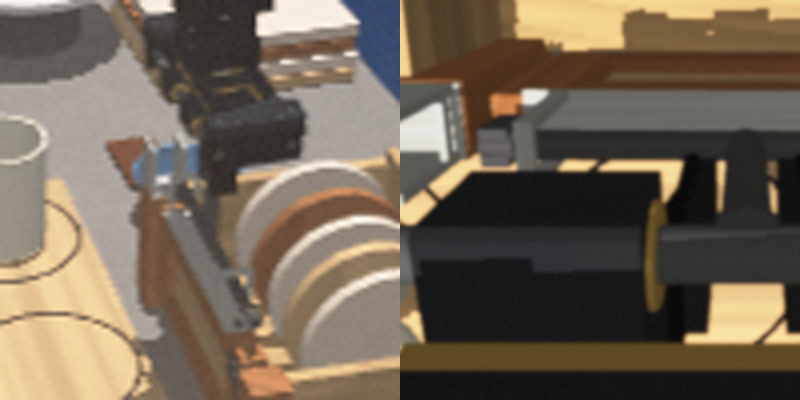

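The bolt is about 44 mm drawn: the nose at crop (495,140) is out of the empty keeper. Swinging the gate along the hinge arc, turning the gripper with it.

arm_command(moves=[{"jaw": -1,"x": -14,"y": 0,"z": 0,"roll": 6},{"jaw": -1,"x": -14,"y": -1.5,"z": 0,"roll": 6}])

```text
t: 13.95
position: [0.5851, 0.0182, 0.2019]
ee_rot: [[0.184, -0.982, 0.044], [-0.983, -0.184, 0.005], [0.003, -0.044, -0.999]]
ft_force: [2.6, 1.0, -1.3]
finger_gap: 0.0159
```

arm_command(moves=[{"jaw": -1,"x": -14,"y": -3,"z": 0,"roll": 5},{"jaw": -1,"x": -14,"y": -4,"z": 0,"roll": 5},{"jaw": -1,"x": -13,"y": -5,"z": 0,"roll": 5}])

```text
t: 14.25
position: [0.5488, 0.0089, 0.2047]
ee_rot: [[0.445, -0.894, 0.056], [-0.896, -0.444, 0.021], [0.006, -0.059, -0.998]]
ft_force: [3.5, 1.0, -1.2]
finger_gap: 0.016
```

arm_command(moves=[{"jaw": -1,"x": -11,"y": -5,"z": -3,"roll": 4},{"jaw": -1,"x": -9,"y": -5,"z": -2,"roll": 4},{"jaw": -1,"x": 0,"y": 0,"z": 0,"roll": 0}])

```text
t: 14.55
position: [0.5325, 0.0004, 0.2028]
ee_rot: [[0.571, -0.818, 0.066], [-0.821, -0.57, 0.029], [0.014, -0.071, -0.997]]
ft_force: [2.4, 2.7, -1.5]
finger_gap: 0.0162
```

Run:
```python
from h import *
T=ctrl.grab_frame("top");S=ctrl.grab_frame("side");o=ctrl.get_obs();print(o["t"],o["position"],o["ft_force"],o["finger_gap"],o["dq"])
print([ (x["centre"],round(x["conf"],2),onz(T,x["centre"],.077)) for x in ctrl.mark_of("pot_knob","top")])
cv2.imwrite("pics/s7.png",np.hstack([cv2.resize(S["frame"][130:280,230:380],(400,400),interpolation=2),cv2.resize(T["frame"][110:230,210:330],(400,400),interpolation=2)]))
```

```text
14.65 [0.53343605 0.00123642 0.20311365] [ 2.23301404  1.47671846 -1.8300892 ] 0.016389428208033383 [-0.53717963  0.69509801  0.18618461 -0.28267731  0.37929989  0.5391439
  0.1242296 ]
[([318.1, 195.9], 0.94, array([ 0.4834809 , -0.15580078,  0.077     ])), ([129.5, 238.3], 0.87, array([0.32656476, 0.49118424, 0.077     ])), ([198.5, 280.9], 0.59, array([0.18592324, 0.25063496, 0.077     ])), ([326.6, 139.8], 0.29, array([ 0.68099318, -0.18441853,  0.077     ]))]
```

View pics/s7.png

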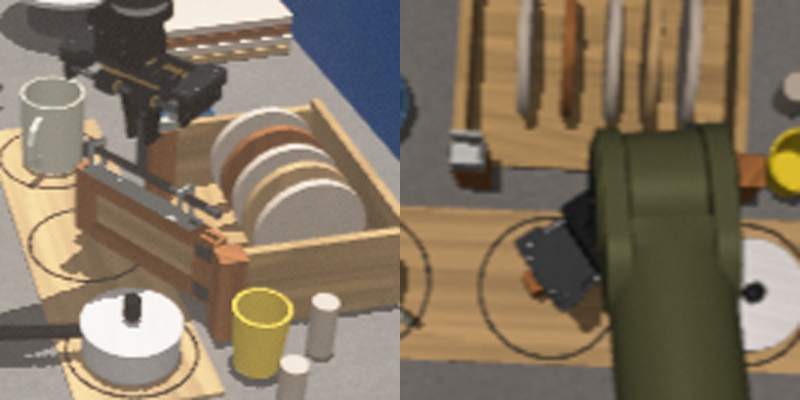

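The gate is open about 34° with the pull still in the fingers, and the pot stands in the ring. I'll let it settle, check that it's steady, then hand in.

arm_command(moves=[{"jaw": -1,"x": 0,"y": 0,"z": 0,"roll": 0},{"jaw": -1,"x": 0,"y": 0,"z": 0,"roll": 0},{"jaw": -1,"x": 0,"y": 0,"z": 0,"roll": 0},{"jaw": -1,"x": 0,"y": 0,"z": 0,"roll": 0}])

```text
t: 15.1
position: [0.535, 0.0023, 0.2032]
ee_rot: [[0.57, -0.819, 0.068], [-0.822, -0.569, 0.031], [0.013, -0.074, -0.997]]
ft_force: [2.4, 1.1, -0.6]
finger_gap: 0.0159
```

Run:
```python
from h import *
T=ctrl.grab_frame("top");S=ctrl.grab_frame("side")
print("knob tri",tri([ray(T,(316.2,197.6)),ray(S,(279.5,244.4))]))
p=[]
for i in range(6):
    ctrl.grab_frame("top");o=ctrl.get_obs();d=np.array(o["position"])[:2]-[.603,-.1145];p.append([*o["position"],np.degrees(np.arctan2(-d[0],d[1]))+2.6,np.hypot(*d)])
print(np.round(p,4),o["ft_force"],o["finger_gap"],o["t"])
```

```text
knob tri (array([ 0.47843681, -0.14952667,  0.07675335]), [np.float64(0.000983275177392681), np.float64(0.0009832751773926314)])
[[5.34900e-01 2.20000e-03 2.03200e-01 3.28588e+01 1.35100e-01]
 [5.34900e-01 2.20000e-03 2.03200e-01 3.28610e+01 1.35100e-01]
 [5.34900e-01 2.20000e-03 2.03200e-01 3.28709e+01 1.35100e-01]
 [5.34900e-01 2.20000e-03 2.03300e-01 3.28713e+01 1.35100e-01]
 [5.34900e-01 2.20000e-03 2.03300e-01 3.28794e+01 1.35100e-01]
 [5.34900e-01 2.20000e-03 2.03300e-01 3.28819e+01 1.35100e-01]] [ 2.75172459  2.12665781 -1.10597024] 0.015942394066414345 15.5
```

Everything is steady: the gate is at about 33° and the knob is 3–4 mm from the ring centre.

```bash
python3 -c "
from bench import ctrl
print(ctrl.finish_job())"
```

```text
the job is handed in; nothing more can be done
None
```

The job is handed in at about 15.5 s of robot time. `finish_job` gives no verdict, so these are my own last checks.

- **Pot:** I gripped it by the knob and slid it along the board into the free right-hand ring. Top and side views put the knob about 4 mm from the ring centre, and its height showed no lift. The network's own top-view reading put it about 9 mm off instead; the limit is 22 mm.
- **Bolt:** I lifted it about 14 mm and drew it about 44 mm, and the picture showed the nose clear of the keeper. At the end it was still drawn about 41–42 mm.
- **Gate:** It is held still at about 33° (0.57 rad), with the tool steady to about 0.1 mm over the last 0.3 s. The fingers still grip the pull at the 40 N setting. The gate angle and draw are worked out from the tool pose and the estimated hinge position, not read from the joints.
- **Bystanders:** The jug, cup and props looked undisturbed in the last picture. The rib and wooden spatula were out of its frame and the bowl mostly so, but the arm did not go near them.

**What disagreed:** the finger gap on the pull read 16 mm instead of the expected 14 mm, probably from the tool's slight tilt. The hold never slipped.

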